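# Set the light-box shield for viewing

## Robot

A 7-joint arm with a two-finger parallel gripper is mounted at the origin on the work surface. World frame = base frame: x ahead of the robot, y to its left, z up, the work surface at z = 0. Lengths are in m, angles in rad, forces in N, time in s.
With the tool pointing down it reaches from about 0.425 to 0.825 m from the base axis. Payload 3.6 kg.
Tool frame: the origin (TCP) lies between the finger pads; the fingertips stand 11 mm ahead of it and the grasp point (between the pads) lies 8 mm behind it (env.finger_overhang is the distance from the TCP to the fingertips, in m); z points along the fingers, y is the line along which they close (so a half turn about z gives the same grasp; the last joint's range is limited). The gripper opens to 93 mm and grips with 3 to 60 N. Pads are 15 mm wide; open, the fingers measure 128 mm over their backs; the gripper's body (75 mm by 188 mm) begins 65 mm behind the grasp point.
Start: joints at [1.192, 0.615, -0.013, 1.423, 0.008, 1.103, -0.04], TCP at [0.225, -0.61, 0.201] pointing down, gripper open.
Joint ranges: [-3.12, 3.12], [-0.3, 2.06], [-1.34, 1.32], [0.26, 2.42], [-1.36, 4.5], [0.01, 1.98], [-2.84, 2.84]. Speed limits (rad/s): [2.79, 2.79, 3.14, 3.14, 3.14, 3.14, 3.14].

## Interface

Orientations are given as a 3x3 rotation matrix whose columns are the frame's x, y, z axes.
In Python, from station import env gives the robot as it stands.
- The arm moves only by the shell command python3 -m jog 'ROWS' [OPENING] [FORCE]. ROWS is JSON, one flat list of numbers, 6 for each row, row after row: the shift along the tool's x, y, z each as a share of 120 mm, from -1 to 1, then the turn, a rotation vector about the tool's x, y, z each as a share of pi rad, from -1 to 1. In form: [tx, ty, tz, ax, ay, az, tx, ty, tz, ax, ay, az, ...]. A call has 1 to 12 rows; each row is the pose to reach, as a shift and turn from the pose commanded when the call began, along the tool's axes at that moment, turning the shorter way round; what a row does not reach only later rows make up. A row lasts 1/10 s, in which the tool goes at most 50 mm and 8.59 degrees, less where a joint would pass 70% of its speed; a pose out of reach is approached as far as the arm can. A call with a number of a shift or a turn outside -1 to 1 is refused whole. A call with a gripper value outside its range is refused whole. OPENING is the opening in per cent of the stroke, from 0 (shut) to 100 (fully open), set as the call begins (- or left out, the last holds). The fingers move at their own pace and stop on an object; FORCE is the grip in N (left out, the last holds). Time passes only in rows, so rows that repeat a pose let the fingers close. It gives the time, the measured TCP pose, the force, the opening and the grip force at its end, in the units of the state.
- env.state(): the state, without advancing time (a new reading comes with each control period).
- env.grab_frame(name): name is "side" or "top" or "wrist"; returns a dict with "image" (480x640x3 uint8, red, green, blue), "depth" (480x640 float32, m along the optical axis (not along the pixel's ray), 0 where there is no reading), "fx", "fy", "cx", "cy" (pixels), "rvec" (rotation vector, rad) and "tvec" (3), from world to camera coordinates, as OpenCV has them; the wrist camera has in their place "mount" (4x4, takes a point from camera to tool coordinates, whose origin is the TCP and whose axes are the flange's). Camera axes: x right, y down, z forward; pixel columns grow to the right and rows downward; lengths in m; the calibration is good to about 2 mm. A picture is of the moment at which its call begins: read the wrist's pose just before it.
- env.sign_off(): hands the job in; it is judged then, once.
The state is a dict: "t": time; "qpos": joint angles; "joint_vel": joint speeds; "tau": joint torques, N m; "ee_pos": TCP position; "eef_rot": TCP orientation; "force": force on the tool from outside, world axes, zero at the start; "moment": the same for the moment, N m; "gripper_width": finger opening in m; "finger_force": force on a finger pad.
Only numpy, scipy, OpenCV 4.12 (cv2) and the standard library are available. Lean on these libraries where they do the work, as an engineer would, in place of code of your own. Each camera call takes 0.05 s, during which the arm holds its last target. There are 200 camera calls.

## Task

Take the little dropper bottle off the light box and stand it upright in the free part of the tray, then fold the amber shield down until it is in line with the angle pointer at its side, and leave it there. Leave the pointer as it is set, do not tip the bottle over, and do not disturb the jar, the slide box or the objective lens.

Things in the scene. Friction and masses are not known exactly. Their poses are not given: they have to be found in the camera images.
- lightbox: White light box on the bench, fixed, 180 (x) x 220 (y) x 60 mm high, with a flat viewing plate on top (60 mm high). Origin: centre of its underside; z up; its x axis points from its front (robot side) to the hinge side.
- shield_hinge (a point): Middle of the shield's hinge axis, fixed to the light box at x = +85, y = 0, z = 72 mm in the box's frame. The axis runs along the box's y.
- shield (a joint): Angle of the shield (rad): 0 = lying flat over the viewing plate, 1.57 = upright, more = leaning away beyond the hinge; at most 2.0. It starts at 1.68 to 1.88. The hinge is stiff: the shield stays wherever it is left and takes about 2 to 5 N at its free edge to turn. The bottle, while it stands on the viewing plate, blocks the shield's way to the pointer's angle.
- shield_edge (a point): Middle of the free edge of the shield, 150 mm from the hinge axis. The shield is a 6 mm thick aluminium frame with an amber sheet, 180 mm wide along the hinge; a black grip tab, 50 mm wide, 10 mm thick, stands out a further 22 mm beyond this edge at its middle. The point's x axis points from the free edge to the hinge, y along the hinge, z out of the face that is uppermost when the shield lies flat.
- pointer (a joint): Angle of the pointer (rad), measured as the shield's: shield and pointer are in line when the two joints read the same. It starts at 0.55 to 0.85 and must stay as it is. It turns stiffly.
- pointer_tip (a point): Tip of the angle pointer: a thin dark steel bar, 8 mm thick and 10 mm wide, narrower at the tip, on the same hinge axis, 104 mm to the box's +y side of the middle (14 mm beyond the shield's side edge). The tip is 150 mm from the hinge axis, so when in line it lies beside the corner of the shield's free edge. Its x axis points from the tip to the hinge.
- bottle: Small brown glass dropper bottle with a paper label and a black cap, loose, 36 mm in diameter, 100 mm high, straight-sided up to 60 mm, then narrowing to a 14 mm neck and an 18 mm cap (top 16 mm); about 60 to 130 g. It stands on the viewing plate. Origin: centre of its underside; z up.
- tray: Shallow grey tray, fixed on the bench left or right of the light box, 130 (x) x 200 (y) mm outside, rim 14 mm high, walls 4 mm thick, floor 4 mm thick. Origin: centre of its underside. The jar stands in the +y half of the tray; the -y half (around y = -50 mm) is free.
- jar: Glass jar with a white lid, 50 mm in diameter, 70 mm high, standing in the tray. Origin: centre of its underside. Leave alone.
- slidebox: Closed grey slide box, 90 x 105 x 28 mm, on the bench on the other side of the light box. Origin: centre of its underside. Leave alone.
- objective: Brass objective lens standing on the bench, 30 mm in diameter, 46 mm high. Origin: centre of its underside. Leave alone.
Not all that is in view belongs to the job. Leave any pink, purple or red look-alike of the tray alone.

How it is judged:
By the outcome, as a careful person would: the job done as asked, in the order asked, and still so for the second after the job is handed in, with the robot touching nothing.
It also fails if it takes over 58 s, if anything falls off the work surface, if the arm or the gripper's body presses on something with over 40 N, if the wrist force passes 120 N, or if a joint passes its speed limit or range.

## Working session

There is one attempt and no reset: what is moved stays moved. The work goes in short steps, Python scripts to look and compute and a shell command to move; the robot and the scene stay as the last step left them, time stands still between calls to the robot, and variables do not carry over. Pictures are saved under pics/ and viewed, at most 10 in all, crops included, and the job is handed in when it is done.

```bash
mkdir -p pics; ls; cat > h.py <<'E'
import numpy as np, cv2, pickle
from station import env
def grab(n):
    s=env.state(); f=env.grab_frame(n); f['s']=s; pickle.dump(f,open(f'pics/{n}.pkl','wb'))
    return f
def load(n): return pickle.load(open(f'pics/{n}.pkl','rb'))
def cloud(f):
    d=f['depth']; v,u=np.mgrid[:480,:640]
    P=np.stack([(u-f['cx'])/f['fx']*d,(v-f['cy'])/f['fy']*d,d],-1)
    if 'mount' in f:
        P=P@f['mount'][:3,:3].T+f['mount'][:3,3]
        W=P@np.array(f['s']['eef_rot']).T+f['s']['ee_pos']
    else:
        R=cv2.Rodrigues(np.array(f['rvec'],float))[0]; W=(P-np.ravel(f['tvec']))@R
    W[d==0]=np.nan
    return W
E
python3 - <<'E'
from h import *
for n in('top','side'):
    f=grab(n); cv2.imwrite(f'pics/{n}1.png',f['image'][...,::-1])
    R=cv2.Rodrigues(np.array(f['rvec'],float))[0]; print(n,(-R.T@np.ravel(f['tvec'])).round(3),R.round(2).tolist())
print(env.state())
E
```

```text
pics
top [ 0.403 -0.087  1.305] [[-0.02, -1.0, 0.02], [-1.0, 0.02, -0.03], [0.03, -0.02, -1.0]]
side [0.184 0.464 0.808] [[-0.89, -0.45, -0.01], [-0.33, 0.68, -0.66], [0.3, -0.59, -0.75]]
{'t': 0.1, 'qpos': array([ 1.19149825,  0.61581024, -0.01262558,  1.42473132,  0.00812054,
        1.1033948 , -0.04034967]), 'joint_vel': array([-0.00140615, -0.00202812, -0.00024033, -0.00435478, -0.00034427,
       -0.00256787,  0.0011309 ]), 'tau': array([ 1.24388655e-03, -4.60043049e+01,  2.10038689e-01, -1.66246033e+01,
       -6.11375598e-02,  1.68901862e-02,  1.02206845e-04]), 'ee_pos': array([ 0.22434143, -0.60925893,  0.19990743]), 'eef_rot': array([[ 9.38363798e-01,  3.45648219e-01, -8.30973481e-04],
       [ 3.45649216e-01, -9.38361365e-01,  2.13735211e-03],
       [-4.09814582e-05, -2.29283918e-03, -9.99997371e-01]]), 'force': array([-0.35059063, -0.33960947,  0.66649906]), 'moment': array([ 0.01618277,  0.05473358, -0.01397419]), 'finger_force': 0.0, 'gripper_width': 0.09296943911528126}
```

View pics/top1.png

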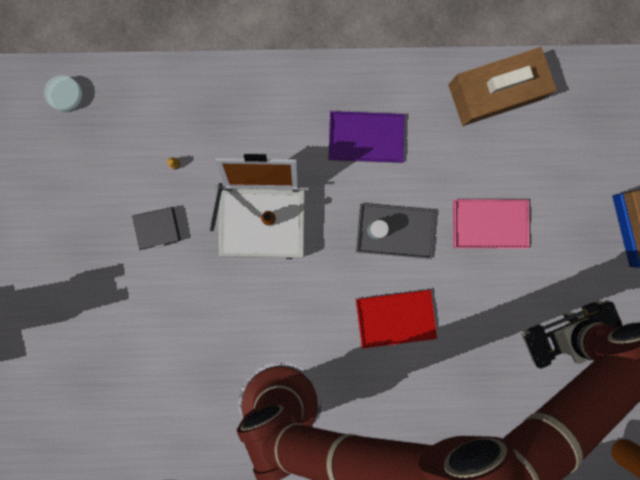

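View pics/side1.png

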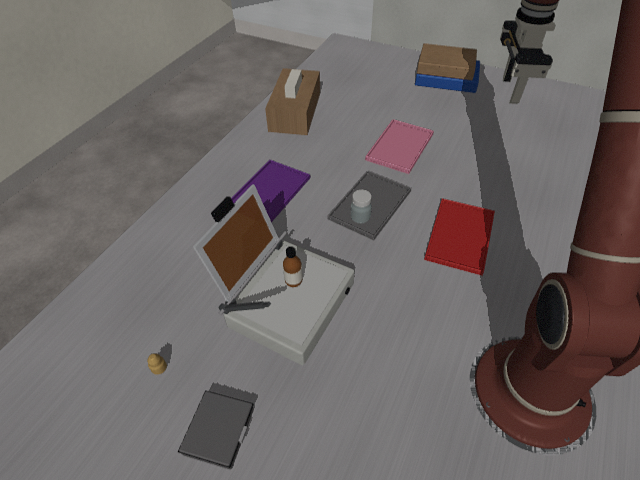

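The top view shows:
- Bottle cap at (268,217) on the plate.
- Shield raised, with its tab at (255,157).
- Pointer from (220,185) to (213,230).
- Grey tray at (397,230), with the jar at (377,229), so its free half is near (416,232).
- Slide box at (157,228) and objective at (173,162).

Tray candidates are grey (397,230), purple (367,137), pink (491,222) and red (397,318); I choose the grey one with the jar. The only bottle-like things are the brown bottle (268,217), the brass objective (173,162) and the jar (377,229); I choose the one on the plate.

```bash
cat > m.py <<'E'
from h import *
f=load('top'); W=cloud(f)
def rect(mask):
    p=W[mask][:,:2]; r=cv2.minAreaRect((p*1000).astype(np.float32)); return np.round(r[0],1),np.round(r[1],1),round(r[2],1),len(p)
v,u=np.mgrid[:480,:640]; Z=W[...,2]
win=lambda a,b,c,d:(u>=a)&(u<=b)&(v>=c)&(v<=d)
print('plate',rect(win(205,312,185,265)&(abs(Z-.06)<.006)))
print('tray',rect(win(350,445,195,265)&(Z>.009)&(Z<.02)), rect(win(350,445,195,265)&(Z>.002)&(Z<.02)))
print('jar',rect(win(350,445,195,265)&(Z>.06)))
b=win(225,302,195,255)&(Z>.068); print('bottle',rect(b),rect(b&(Z>.14)),np.nanmax(Z[b]))
sp=win(205,226,180,235)&(Z>.066); P=W[sp]; print('ptr',len(P),P.min(0).round(3),P.max(0).round(3))
sh=win(215,305,145,192)&(Z>.075); P=W[sh]; print('sh',P.min(0).round(3),P.max(0).round(3))
print('slide',rect(win(125,190,200,255)&(Z>.015)))
g=load('side'); S=cloud(g); z=S[...,2]
b=win(275,305,240,295)&(z>.068)
P=S[b]; 
for lo in (.07,.09,.11,.145): 
    q=P[(P[:,2]>lo)&(P[:,2]<lo+.02)]; print(lo,len(q),q.mean(0).round(4) if len(q) else 0)
for n,uv in dict(ptip=(268,306),phinge=(224,308),tab=(222,210)).items(): print(n,S[uv[1]-1:uv[1]+2,uv[0]-1:uv[0]+2].reshape(-1,3).round(3).tolist()[::4])
cv2.imwrite('pics/crop1.png',cv2.resize(g['image'][170:370,180:380,::-1],(600,600),interpolation=2))
E
python3 m.py
```

```text
plate (array([473.6,  31.2]), array([219.4, 173.2]), 88.0, 5330)
tray (array([ 460.4, -320.4]), array([201.4, 156.2]), 83.5, 495) (array([ 451.4, -325.8]), array([255.9, 187.6]), 88.7, 3509)
jar (array([ 451.9, -266.9]), array([44.1, 40.7]), 89.0, 247)
bottle (array([458.4,  29.9]), array([ 67.3, 136.9]), 19.3, 202) (array([483.2,   9.9]), array([16.9, 16.7]), 86.9, 50) 0.16481140351627807
ptr 260 [0.452 0.109 0.067] [0.578 0.146 0.174]
sh [ 0.551 -0.081  0.075] [0.617 0.145 0.24 ]
slide (array([465.8, 310.1]), array([ 96.5, 109.6]), 11.6, 1492)
0.07 143 [ 0.5012 -0.0008  0.0794]
0.09 121 [0.478  0.0206 0.101 ]
0.11 161 [0.4797 0.0185 0.1219]
0.145 104 [0.4838 0.0119 0.1585]
ptip [[0.456, 0.14, 0.174], [0.455, 0.139, 0.17], [0.498, 0.085, 0.061]]
phinge [[0.567, 0.134, 0.083], [0.563, 0.136, 0.084], [0.562, 0.135, 0.081]]
tab [[0.608, 0.034, 0.236], [0.608, 0.033, 0.232], [0.607, 0.032, 0.229]]
```

View pics/crop1.png

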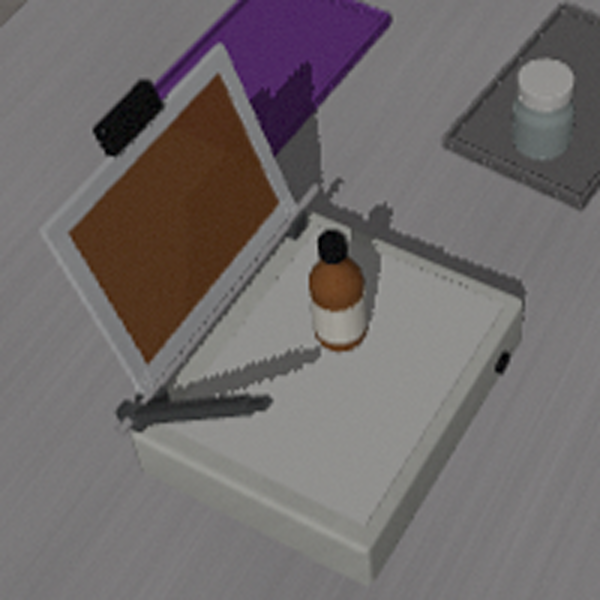

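Bottle at about (0.483, 0.010), top z 0.165, which fits 60+100 mm. The crop confirms the brown labelled bottle on the plate. I'll now approach, with the tool squared to the box.

```bash

python3 -m jog '[1,0,-0.2,0,0,0.11, 1,0,-0.2,0,0,0.11, 1,0,-0.2,0,0,0.11, 1,0,-0.2,0,0,0.11, 1,0,-0.2,0,0,0.11]' 100
python3 -m jog '[0.3,-1,0,0,0,0, 0.3,-1,0,0,0,0, 0.3,-1,0,0,0,0]'
python3 -m jog '[0.3,-1,0,0,0,0, 0.3,-1,0,0,0,0, 0.3,-1,0,0,0,0]'
python3 -m jog '[0.3,-1,0,0,0,0, 0.3,-1,0,0,0,0, 0.3,-1,0,0,0,0, 0.3,-1,0,0,0,0]'
```

```text
t: 0.6
ee_pos: [0.3364, -0.5684, 0.2243]
eef_rot: [[1.0, 0.008, -0.002], [0.008, -1.0, 0.001], [-0.002, -0.001, -1.0]]
force: [-1.0, -1.0, -0.5]
gripper_width: 0.0927
finger_force: 0.0
t: 0.9
ee_pos: [0.3715, -0.4451, 0.2244]
eef_rot: [[1.0, 0.008, -0.001], [0.008, -1.0, 0.003], [-0.001, -0.003, -1.0]]
force: [0.7, -0.2, 0.9]
gripper_width: 0.0929
finger_force: 0.0
t: 1.2
ee_pos: [0.4066, -0.3249, 0.2246]
eef_rot: [[1.0, 0.009, -0.001], [0.009, -1.0, 0.002], [-0.001, -0.002, -1.0]]
force: [0.9, -0.7, -0.1]
gripper_width: 0.0931
finger_force: 0.0
t: 1.6
ee_pos: [0.4424, -0.205, 0.2247]
eef_rot: [[1.0, 0.012, -0.001], [0.012, -1.0, 0.002], [-0.001, -0.002, -1.0]]
force: [-0.1, -0.5, -0.1]
gripper_width: 0.093
finger_force: 0.0
```

```bash

python3 -m jog '[0.17,-0.9,0,0,0,0, 0.17,-0.9,0,0,0,0, 0.17,-0.9,0,0,0,0, 0.17,-0.9,0,0,0,0]' | head -2
python3 -m jog '[0.17,-0.9,0,0,0,0, 0.17,-0.9,0,0,0,0, 0.17,-0.9,0,0,0,0, 0.17,-0.9,0,0,0,0]'
python3 - <<'E'
from h import *
f=grab('wrist'); W=cloud(f); Z=W[...,2]
cv2.imwrite('pics/w1.png',f['image'][...,::-1])
print(f['mount'].round(3).tolist(), env.state()['ee_pos'])
m=(np.hypot(W[...,0]-.483,W[...,1]-.01)<.035)
for lo,hi in((.155,.175),(.07,.115)):
    p=W[m&(Z>lo)&(Z<hi)]; 
    if len(p): print(lo,len(p),p.min(0).round(4),p.max(0).round(4),p.mean(0).round(4))
E
```

```text
t: 2.0
ee_pos: [0.4617, -0.1004, 0.2248]
t: 2.4
ee_pos: [0.482, 0.0071, 0.2247]
eef_rot: [[1.0, 0.007, -0.0], [0.007, -1.0, -0.001], [-0.0, 0.001, -1.0]]
force: [-0.9, -1.3, 0.2]
gripper_width: 0.0932
finger_force: 0.0
[[0.0, -0.957, -0.291, 0.081], [1.0, 0.0, 0.0, 0.001], [-0.0, -0.291, 0.957, -0.183], [0.0, 0.0, 0.0, 1.0]] [0.48173549 0.00523175 0.22470313]
0.155 544 [0.4757 0.0016 0.1551] [0.4934 0.0193 0.1613] [0.4851 0.0102 0.1588]
0.07 428 [ 0.4858 -0.0077  0.0719] [0.5032 0.0282 0.115 ] [0.4993 0.0097 0.0963]
```

View pics/w1.png

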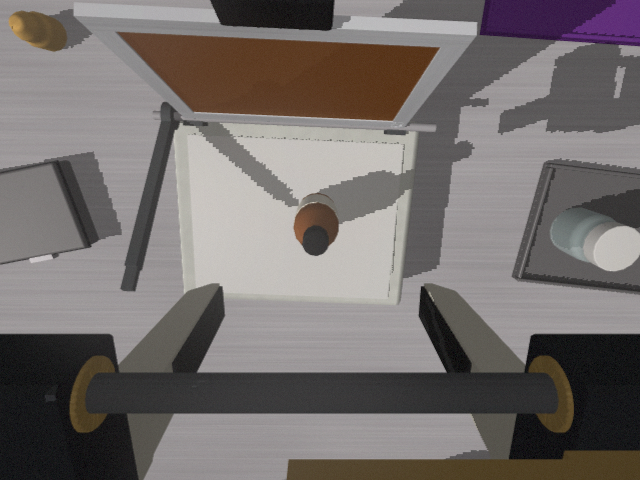

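The wrist view shows the bottle cap at (315,240), the shield raised behind it and the pointer at the left (tip at (130,280)). The bottle's axis is at (0.485, 0.010). Next I descend around it and grip.

```bash

python3 -m jog '[0.025,-0.035,0.3,0,0,0, 0.025,-0.035,0.6,0,0,0, 0.025,-0.035,0.8,0,0,0, 0.025,-0.035,0.8,0,0,0, 0.025,-0.035,0.8,0,0,0]'
python3 -m jog '[0,0,0.12,0,0,0, 0,0,0.23,0,0,0, 0,0,0.23,0,0,0]' 
python3 -m jog '[0,0,0,0,0,0, 0,0,0,0,0,0, 0,0,0,0,0,0, 0,0,0,0,0,0, 0,0,0,0,0,0, 0,0,0,0,0,0, 0,0,0,0,0,0, 0,0,0,0,0,0]' 30 12
```

```text
t: 2.95
ee_pos: [0.485, 0.0098, 0.1293]
eef_rot: [[1.0, 0.003, -0.0], [0.003, -1.0, -0.002], [-0.0, 0.002, -1.0]]
force: [0.8, -0.2, 1.2]
gripper_width: 0.0928
finger_force: 0.0
t: 3.25
ee_pos: [0.485, 0.0114, 0.1019]
eef_rot: [[1.0, 0.005, 0.0], [0.005, -1.0, -0.001], [0.0, 0.001, -1.0]]
force: [-0.2, 0.8, -0.2]
gripper_width: 0.093
finger_force: 0.0
t: 4.05
ee_pos: [0.4848, 0.0128, 0.1014]
eef_rot: [[1.0, 0.007, -0.0], [0.007, -1.0, -0.0], [-0.0, 0.0, -1.0]]
force: [0.1, -0.2, 0.5]
gripper_width: 0.0341
finger_force: 11.9
```

```bash

python3 -m jog '[0,0,-0.2,0,0,0, 0,0,-0.5,0,0,0, 0,0,-0.8,0,0,0, 0,0,-0.9,0,0,0, 0,0,-0.9,0,0,0]' 30 15
python3 -m jog '[-0.05,0.15,0,0,0,0, -0.1,0.4,0,0,0,0, -0.1,0.7,0,0,0,0, -0.1,1,0,0,0,0]' | head -2
python3 -m jog '[-0.05,0.3,0,0,0,0, -0.1,0.6,0,0,0,0, -0.1,0.85,0,0,0,0, -0.1,1,0,0,0,0, -0.1,1,0,0,0,0]'
python3 - <<'E'
from h import *
f=grab('wrist'); W=cloud(f); Z=W[...,2]
cv2.imwrite('pics/w2.png',f['image'][...,::-1])
E
```

```text
t: 4.55
ee_pos: [0.486, 0.0129, 0.2112]
eef_rot: [[1.0, 0.007, 0.005], [0.007, -1.0, 0.0], [0.005, -0.0, -1.0]]
force: [0.6, 0.3, -2.2]
gripper_width: 0.034
finger_force: 14.7
t: 4.95
ee_pos: [0.4723, -0.1079, 0.2078]
t: 5.45
ee_pos: [0.4607, -0.2304, 0.2076]
eef_rot: [[1.0, 0.001, -0.003], [0.001, -1.0, -0.001], [-0.003, 0.0, -1.0]]
force: [0.1, 0.7, -1.7]
gripper_width: 0.0338
finger_force: 14.7
```

View pics/w2.png

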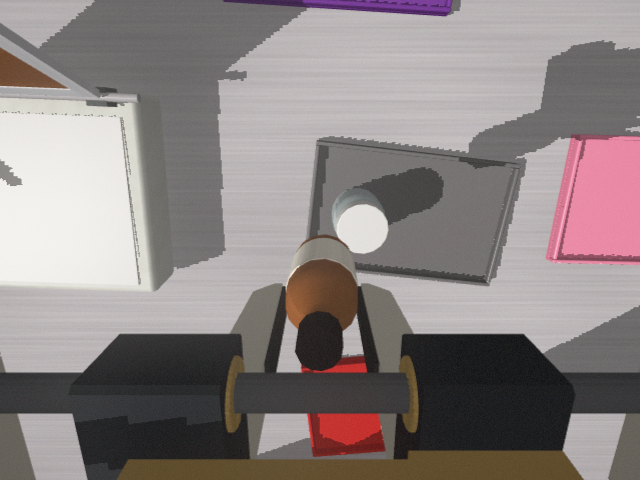

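The wrist view shows the bottle held upright and the grey tray ahead. The tray's outer rim corners are at (318,138), (522,162) and (489,285), and the jar is at (360,215).

```bash
python3 - <<'E'
from h import *
f=load('wrist'); s=f['s']; M=f['mount']; R=np.array(s['eef_rot'])
def pt(u,v,z):
    d=R@M[:3,:3]@[(u-f['cx'])/f['fx'],(v-f['cy'])/f['fy'],1]; o=R@M[:3,3]+s['ee_pos']; return o+d*(z-o[2])/d[2]
A,B,C=[pt(*p,.014) for p in((318,138),(522,162),(489,285))]
print(A,B,C,np.linalg.norm(A-B),np.linalg.norm(B-C))
ctr=(A+C)/2; ey=(A-B)/np.linalg.norm(A-B); ex=np.array([ey[1],-ey[0],0]); print('centre',ctr,'yaw',np.degrees(np.arctan2(ex[1],ex[0])))
W=cloud(f); m=(W[...,2]>.06)&(W[...,2]<.08)&(np.hypot(W[...,0]-.452,W[...,1]+.267)<.04); print('jar',np.nanmin(W[m],0),np.nanmax(W[m],0))
print('target',ctr-ey*.055, s['ee_pos'])
E
```

```text
[ 0.52648653 -0.22817178  0.014     ] [ 0.50434843 -0.42491343  0.014     ] [ 0.37538578 -0.40983818  0.014     ] 0.19798326826307272 0.1298407858059974
centre [ 0.45093616 -0.31900498  0.014     ] yaw -6.4201276704474175
jar [ 0.43153819 -0.28875705  0.06013674] [ 0.47617613 -0.24475099  0.07575794]
target [ 0.44478616 -0.37366006  0.014     ] [ 0.46071523 -0.23039276  0.20757337]
```

```bash

python3 -m jog '[-0.03,0.2,0,0,0,0, -0.08,0.5,0,0,0,0, -0.13,0.8,0,0,0,0, -0.13,1,0,0,0,0, -0.13,1,0,0,0,0]' |head -2
python3 -m jog '[0,0.2,0.2,0,0,0, 0,0.2,0.5,0,0,0, 0,0.2,0.8,0,0,0, 0,0.2,1,0,0,0, 0,0.2,1,0,0,0, 0,0.2,1,0,0,0]'
```

```text
t: 6.0
ee_pos: [0.4467, -0.3496, 0.2083]
t: 6.6
ee_pos: [0.449, -0.3694, 0.0894]
eef_rot: [[1.0, 0.01, 0.0], [0.01, -1.0, 0.002], [0.0, -0.002, -1.0]]
force: [0.4, 0.9, -1.0]
gripper_width: 0.0335
finger_force: 14.7
```

```bash

python3 -m jog '[0,0.04,0.1,0,0,0, 0,0.04,0.2,0,0,0, 0,0.04,0.28,0,0,0, 0,0.04,0.32,0,0,0, 0,0.04,0.34,0,0,0, 0,0.04,0.34,0,0,0]'
python3 -m jog '[0,0,0.01,0,0,0, 0,0,0.02,0,0,0, 0,0,0.02,0,0,0]' | grep -E 'pos|force'
python3 -m jog '[0,0,0.01,0,0,0, 0,0,0.01,0,0,0, 0,0,0.01,0,0,0]' | grep -E 'pos|force'
```

```text
t: 7.2
ee_pos: [0.4479, -0.3761, 0.0482]
eef_rot: [[1.0, 0.007, -0.0], [0.007, -1.0, 0.001], [-0.0, -0.001, -1.0]]
force: [0.4, -0.1, -1.0]
gripper_width: 0.0335
finger_force: 14.7
ee_pos: [0.4481, -0.3763, 0.0463]
force: [-0.3, 0.9, -1.5]
finger_force: 14.7
ee_pos: [0.4483, -0.3765, 0.0454]
force: [0.2, 0.9, 1.0]
finger_force: 14.9
```

```bash

python3 -m jog '[0,0,0.006,0,0,0, 0,0,0.006,0,0,0]' | grep -E 'pos|force'
python3 -m jog '[0,0,0,0,0,0, 0,0,0,0,0,0, 0,0,0,0,0,0, 0,0,0,0,0,0, 0,0,0,0,0,0]' 65
python3 -m jog '[0,0,-0.2,0,0,0, 0,0,-0.5,0,0,0, 0,0,-0.9,0,0,0, 0,0,-1,0,0,0, 0,0,-1,0,0,0]'
python3 -m jog '[0,0,-0.4,0,0,0, 0,0,-0.8,0,0,0, 0,0,-0.8,0,0,0]'
python3 - <<'E'
from h import *
g=grab('side'); W=cloud(g); v,u=np.mgrid[:480,:640]
f=grab('wrist'); cv2.imwrite('pics/w3.png',np.hstack([cv2.resize(f['image'],(400,300)),cv2.resize(g['image'][150:300,260:460],(400,300))])[...,::-1])
E
```

```text
ee_pos: [0.4487, -0.3767, 0.0452]
force: [-0.3, -0.0, 4.7]
finger_force: 15.2
t: 8.5
ee_pos: [0.4479, -0.3761, 0.044]
eef_rot: [[1.0, 0.007, -0.0], [0.007, -1.0, 0.0], [-0.0, -0.0, -1.0]]
force: [-0.4, 0.3, 0.0]
gripper_width: 0.0602
finger_force: 0.0
t: 9.0
ee_pos: [0.4493, -0.3773, 0.1667]
eef_rot: [[1.0, 0.007, 0.004], [0.007, -1.0, -0.003], [0.004, 0.003, -1.0]]
force: [0.1, 0.0, -0.2]
gripper_width: 0.0605
finger_force: 0.0
t: 9.3
ee_pos: [0.4506, -0.3784, 0.2651]
eef_rot: [[1.0, 0.007, 0.009], [0.007, -1.0, -0.007], [0.009, 0.007, -1.0]]
force: [0.2, -0.6, -0.7]
gripper_width: 0.0603
finger_force: 0.0
```

View pics/w3.png

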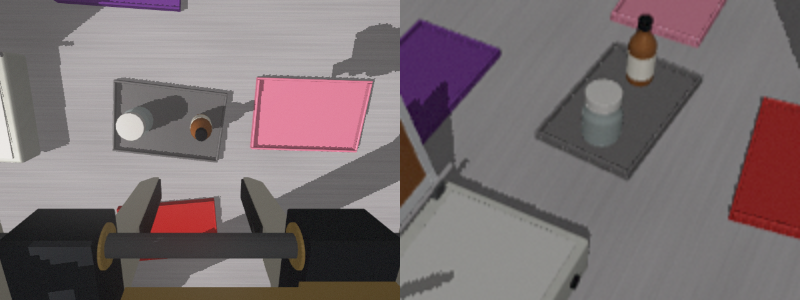

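The combined view shows the bottle upright in the tray's -y half (left part (200,128), right part (640,60)), clear of the jar. Next I go above the box to measure the shield and pointer.

```bash

python3 -m jog '[0.1,-0.3,-0.3,0,0,0, 0.1,-0.7,-0.4,0,0,0, 0.1,-1,-0.5,0,0,0, 0.1,-1,-0.5,0,0,0]' 0 10 |head -2
python3 -m jog '[0.1,-0.4,0,0,0,0, 0.1,-0.8,0,0,0,0, 0.1,-1,0,0,0,0]' |head -2
python3 -m jog '[0,-0.4,0,0,0,0, 0,-0.8,0,0,0,0, 0,-1,0,0,0,0, 0,-1,0,0,0,0, 0,-1,0,0,0,0]' 
cat > a.py <<'E'
import sys
from h import *
# box frame from args: yaw(deg), centre
def fitbox(W):
    Z=W[...,2]; m=(abs(Z-.06)<.004)&(abs(W[...,0]-.474)<.13)&(abs(W[...,1]-.03)<.14)
    r=cv2.minAreaRect((W[m][:,:2]*1000).astype(np.float32)); return r
def angles(W,c,yaw,hz=.072):
    R=np.array([[np.cos(yaw),np.sin(yaw)],[-np.sin(yaw),np.cos(yaw)]])
    b=(W[...,:2]-c)@R.T; x=b[...,0]-.085; y=b[...,1]; z=W[...,2]-hz; r=np.hypot(x,z)
    a=np.arctan2(z,-x)
    m=(y>.098)&(y<.112)&(r>.03)&(r<.155)&(a>.3)&(a<1.2)
    print('ptr n',m.sum(),end=' ')
    if m.sum()>20:
        for lo,hi in((.03,.155),(.04,.1),(.1,.15)):
            k=m&(r>lo)&(r<hi); 
            l=cv2.fitLine(np.stack([-x[k],z[k]],1).astype(np.float32),cv2.DIST_HUBER,0,.01,.01).ravel()
            print(f'[{lo}-{hi}: dir {np.arctan2(l[1],l[0]):.3f} med {np.median(a[k]):.3f}]',end=' ')
        print('rmax',r[m].max().round(4))
    m=(abs(y)<.088)&(r>.02)&(r<.149)&(a>.3)
    # plane through shield: dominant angle
    h,e=np.histogram(a[m],60,(.3,2.1)); a0=e[h.argmax()]+.015
    k=m&(abs(a-a0)<.12); P=np.stack([-x[k],z[k]],1).astype(np.float32)
    l=cv2.fitLine(P,cv2.DIST_HUBER,0,.003,.01).ravel(); l*=1 if l[1]>0 else -1
    l[2:]*=1
    print('shield n',k.sum(),'dir',round(float(np.arctan2(l[1],l[0])%np.pi),3),'med',round(float(np.median(a[k])),3))
if __name__=='__main__':
    c=np.array([.4736,.0312]); yaw=np.radians(float(sys.argv[1])) if len(sys.argv)>1 else 0
    if len(sys.argv)>2: c=np.array([float(sys.argv[2]),float(sys.argv[3])])
    for n in ('side','wrist'):
        W=cloud(grab(n)); print(n,'box',fitbox(W)); angles(W,c,yaw)
E
python3 a.py -2
python3 -c "
from h import *
cv2.imwrite('pics/w4.png',load('wrist')['image'][...,::-1])"
```

```text
t: 9.8
ee_pos: [0.4604, -0.2492, 0.3195]
t: 10.1
ee_pos: [0.4693, -0.1317, 0.3173]
t: 10.6
ee_pos: [0.4686, -0.0174, 0.3182]
eef_rot: [[1.0, 0.007, -0.004], [0.007, -1.0, -0.001], [-0.004, 0.001, -1.0]]
force: [-0.1, -0.5, 0.2]
gripper_width: 0.0003
finger_force: 0.0
side box ((479.75653076171875, 30.711341857910156), (220.7721405029297, 179.64791870117188), 88.03482818603516)
ptr n 274 [0.03-0.155: dir 0.697 med 0.800] [0.04-0.1: dir 0.720 med 0.833] [0.1-0.15: dir 0.626 med 0.774] rmax 0.1484
shield n 4085 dir 1.868 med 1.909
wrist box ((475.62322998046875, 31.40715789794922), (216.00970458984375, 169.55441284179688), 87.93377685546875)
ptr n 1398 [0.03-0.155: dir 0.692 med 0.781] [0.04-0.1: dir 0.709 med 0.806] [0.1-0.15: dir 0.630 med 0.758] rmax 0.146
shield n 14237 dir 1.863 med 1.897
```

View pics/w4.png

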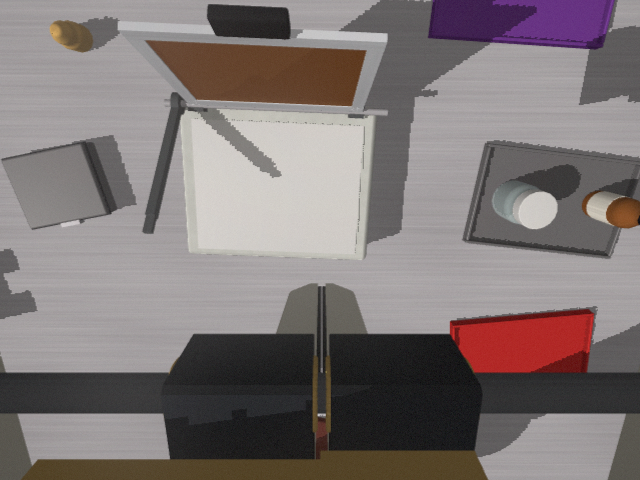

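The wrist view shows the shield up (tab at (248,22)), the pointer from (178,100) to (148,232), and the plate clear. The shield reads about 1.865 and the pointer about 0.70-0.72, with the box yawed -2° and its hinge at (0.5595, 0.028). Now I move behind the tab.

```bash

python3 -m jog '[0.3,-0.1,0,0,0,0.013, 0.6,-0.2,0,0,0,0.013, 0.9,-0.36,0,0,0,0.013, 1,-0.36,0,0,0,0.013, 1,-0.36,0,0,0,0.013]'|head -2
python3 -m jog '[0.2,0,0,0,0,0, 0.43,0,0,0,0,0, 0.43,0,0,0,0,0, 0.43,0,0.2,0,0,0, 0.43,0,0.4,0,0,0, 0.43,0,0.6,0,0,0, 0.43,0,0.69,0,0,0, 0.43,0,0.69,0,0,0]'
```

```text
t: 11.2
ee_pos: [0.5903, 0.026, 0.3183]
t: 12.0
ee_pos: [0.6389, 0.0248, 0.2361]
eef_rot: [[0.999, -0.035, -0.004], [-0.035, -0.999, -0.001], [-0.004, 0.001, -1.0]]
force: [-0.1, 0.1, 0.3]
gripper_width: 0.0003
finger_force: 0.0
```

```bash

python3 -m jog '[-0.12,0,0,0,0,0, -0.24,0,0,0,0,0, -0.36,0,-0.03,0,0,0, -0.46,0,-0.05,0,0,0]'
python3 -m jog '[-0.1,0,-0.01,0,0,0, -0.2,0,-0.01,0,0,0, -0.3,0,0,0,0,0, -0.38,0,0.02,0,0,0, -0.46,0,0.03,0,0,0, -0.46,0,0.03,0,0,0]'
python3 a.py -2 .4745 .031
```

```text
t: 12.4
ee_pos: [0.5855, 0.0277, 0.2456]
eef_rot: [[0.999, -0.034, 0.003], [-0.034, -0.999, 0.0], [0.003, -0.0, -1.0]]
force: [0.2, -0.0, 0.7]
gripper_width: 0.001
finger_force: 0.0
t: 13.0
ee_pos: [0.5293, 0.0299, 0.2404]
eef_rot: [[0.999, -0.034, 0.0], [-0.034, -0.999, -0.0], [0.0, 0.0, -1.0]]
force: [0.5, 0.1, 0.3]
gripper_width: 0.0003
finger_force: 0.0
side box ((479.50775146484375, 31.13813018798828), (220.18312072753906, 179.35025024414062), 87.44520568847656)
ptr n 272 [0.03-0.155: dir 0.692 med 0.795] [0.04-0.1: dir 0.702 med 0.824] [0.1-0.15: dir 0.642 med 0.770] rmax 0.149
shield n 3796 dir 1.867 med 1.901
wrist box ((477.8643493652344, 31.50147247314453), (217.1953582763672, 172.7606658935547), 88.57415771484375)
ptr n 1915 [0.03-0.155: dir 0.704 med 0.778] [0.04-0.1: dir 0.708 med 0.802] [0.1-0.15: dir 0.643 med 0.760] rmax 0.1464
shield n 10541 dir 1.864 med 1.888
```

```bash
python3 - <<'E'
from h import *
print(env.finger_overhang, env.state()['ee_pos'])
g=load('side'); f=load('wrist')
cv2.imwrite('pics/w5.png',np.hstack([cv2.resize(f['image'],(400,300)),cv2.resize(g['image'][150:300,160:360],(400,300))])[...,::-1])
for n in('side','wrist'):
    W=cloud(load(n)); I=load(n)['image'].max(-1); m=(I<60)&(W[...,2]>.15)&(W[...,0]>.57)&(abs(W[...,1]-.03)<.05)
    P=W[m]; print(n,len(P),P.min(0),P.max(0))
E
```

```text
0.011 [0.53072348 0.02987528 0.24028705]
side 143 [ 0.60278801 -0.01683683  0.21390489] [0.61878747 0.05162927 0.24115258]
wrist 3064 [0.60265949 0.00245475 0.2175407 ] [0.61790833 0.05137737 0.23856449]
```

View pics/w5.png

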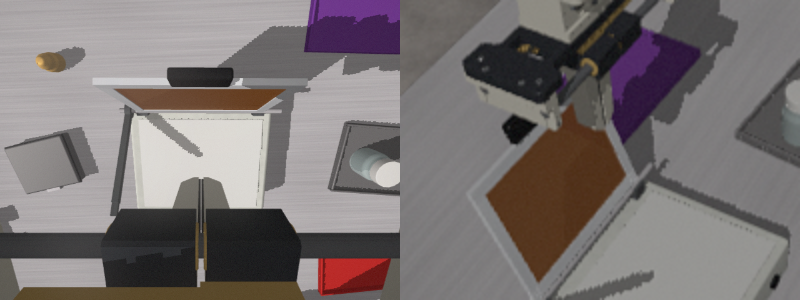

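The shield did not move: the right-hand part shows it still leaning back, and the tab top measures z 0.239, so the tips only skimmed over it. I'll go back over and take a deeper hold behind it.

```bash

python3 -m jog '[0,0,-0.3,0,0,0, 0,0,-0.5,0,0,0, 0,0,-0.5,0,0,0, 0.3,0,-0.5,0,0,0, 0.6,0,-0.5,0,0,0, 0.9,0,-0.5,0,0,0, 1,0,-0.5,0,0,0, 1,0,-0.5,0,0,0]' | head -2
python3 -m jog '[0,0,0.2,0,0,0, 0,0,0.45,0,0,0, 0,0,0.68,0,0,0, 0,0,0.68,0,0,0]' |head -2
python3 -m jog '[-0.08,0,0,0,0,0, -0.16,0,0,0,0,0, -0.24,0,0,0,0,0, -0.28,0,0,0,0,0]'
python3 -m jog '[-0.06,0,0,0,0,0, -0.12,0,0,0,0,0, -0.16,0,0,0,0,0]'
python3 a.py -2 .4745 .031 | grep -E "side|shield"
```

```text
t: 13.9
ee_pos: [0.6513, 0.0256, 0.2971]
t: 14.3
ee_pos: [0.6462, 0.0256, 0.2137]
t: 14.7
ee_pos: [0.6178, 0.0272, 0.2204]
eef_rot: [[0.999, -0.033, 0.006], [-0.033, -0.999, 0.0], [0.006, -0.001, -1.0]]
force: [1.7, -0.2, 3.0]
gripper_width: 0.0002
finger_force: 0.9
t: 15.0
ee_pos: [0.5982, 0.0278, 0.2196]
eef_rot: [[0.999, -0.034, 0.004], [-0.034, -0.999, 0.0], [0.004, -0.0, -1.0]]
force: [0.9, 0.6, 1.6]
gripper_width: 0.0002
finger_force: 0.0
side box ((479.566162109375, 30.96375274658203), (220.5823211669922, 179.43191528320312), 87.79977416992188)
shield n 4165 dir 1.866 med 1.899Traceback (most recent call last):
  File "a.py", line 30, in <module>
    W=cloud(grab(n)); print(n,'box',fitbox(W)); angles(W,c,yaw)
                                                ~~~~~~^^^^^^^^^
  File "a.py", line 16, in angles
    l=cv2.fitLine(np.stack([-x[k],z[k]],1).astype(np.float32),cv2.DIST_HUBER,0,.01,.01).ravel()
      ~~~~~~~~~~~^^^^^^^^^^^^^^^^^^^^^^^^^^^^^^^^^^^^^^^^^^^^^^^^^^^^^^^^^^^^^^^^^^^^^^
cv2.error: OpenCV(4.12.0) /io/opencv/modules/imgproc/src/linefit.cpp:50: error: (-215:Assertion failed) count > 0 in function 'fitLine2D_wods'
```

```bash
python3 - <<'E'
from h import *
g=grab('side'); W=cloud(g); s=env.state(); print(s['ee_pos'],s['force'],s['t'])
K=np.array([[g['fx'],0,g['cx']],[0,g['fy'],g['cy']],[0,0,1]])
pr=lambda *p: cv2.projectPoints(np.array([p],float),np.array(g['rvec'],float),np.array(g['tvec'],float),K,None)[0].ravel().round(1)
print('tab',pr(.607,.027,.23),'tip now',pr(s['ee_pos'][0],s['ee_pos'][1],s['ee_pos'][2]-.011),'tip before',pr(.5305,.03,.229))
print('edge corners',pr(.6,.117,.215),pr(.6,-.063,.215))
y=W[...,1];x=W[...,0];z=W[...,2]
for lo in np.arange(.09,.26,.02):
    k=(abs(y-.05)<.05)&(abs(z-lo)<.004)&(x>.45)&(x<.75); p=x[k]; print(lo.round(2),k.sum(),np.percentile(p,[0,10,50,90,100]).round(4) if len(p) else '')
f=g['image'][150:290,170:330,::-1]; w=load('wrist')['image'][...,::-1]
cv2.imwrite('pics/v9.png',np.hstack([cv2.resize(f,(457,400)),cv2.resize(w,(340,400))]))
E
```

```text
[0.59499918 0.02763332 0.21702022] [ 0.71272507 -0.13715462  0.9333115 ] 15.15
tab [224.4 209.1] tip now [231.9 220.6] tip before [259.7 224. ]
edge corners [199.2 250.1] [255.2 186.1]
0.09 153 [0.5643 0.5656 0.5679 0.5704 0.5733]
0.11 141 [0.5708 0.5726 0.5749 0.5768 0.5799]
0.13 145 [0.5777 0.5792 0.5813 0.5831 0.5855]
0.15 152 [0.5825 0.585  0.5871 0.5894 0.5911]
0.17 175 [0.5888 0.5913 0.5935 0.5953 0.5975]
0.19 178 [0.5955 0.5973 0.5993 0.6012 0.6038]
0.21 164 [0.6007 0.6026 0.6046 0.6065 0.6094]
0.23 53 [0.6054 0.6067 0.6085 0.6117 0.617 ]
0.25 59 [0.5858 0.5868 0.5882 0.5999 0.6059]
```

View pics/v9.png

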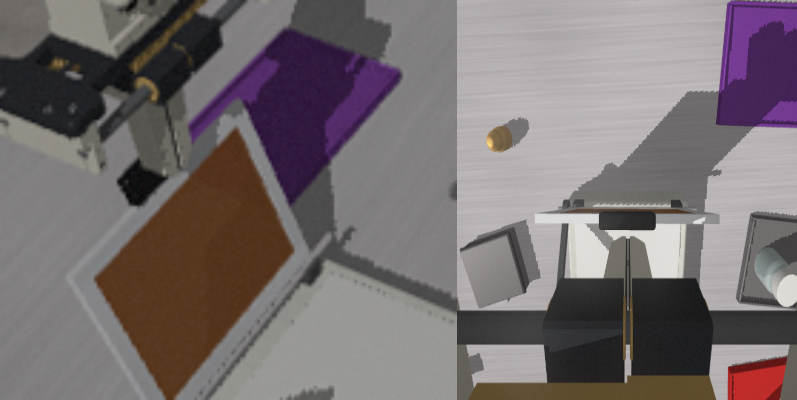

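The side part of the view shows the fingers at (160,120), ending at the tab. The wrist part shows the tips at (628,238), right beside the tab at (627,220). I'll check along the finger axis which side of the shield they are on.

```bash
python3 - <<'E'
from h import *
g=load('side'); W=cloud(g); s=env.state(); e=s['ee_pos']
K=np.array([[g['fx'],0,g['cx']],[0,g['fy'],g['cy']],[0,0,1]])
for z in np.arange(.27,.19,-.008):
    p=cv2.projectPoints(np.array([[e[0],e[1]+.017,z]]),np.array(g['rvec'],float),np.array(g['tvec'],float),K,None)[0].ravel().round().astype(int)
    print(z.round(3),p,W[p[1],p[0]].round(3),g['image'][p[1],p[0]])
w=load('wrist'); V=cloud(w)
print('wrist tip region')
for v in range(245,300,6): print(v,V[v,318].round(3),V[v,314].round(3),w['image'][v,314])
m=(w['image'].max(-1)<60)&(V[...,2]>.2)&(V[...,0]>.57)&(abs(V[...,1]-.03)<.03)&(V[...,2]<.26); print(V[m].min(0),V[m].max(0))
E
```

```text
0.27 [220 201] [0.599 0.041 0.266] [87 85 79]
0.262 [221 205] [0.6   0.04  0.255] [90 86 80]
0.254 [222 208] [0.599 0.041 0.249] [92 89 84]
0.246 [223 211] [0.609 0.03  0.227] [12 13 16]
0.238 [223 214] [0.607 0.034 0.223] [12 12 13]
0.23 [224 218] [0.605 0.036 0.216] [121 122 122]
0.222 [225 221] [0.603 0.036 0.209] [129 129 130]
0.214 [226 224] [0.602 0.037 0.202] [86 54 26]
0.206 [227 227] [0.602 0.037 0.195] [86 54 30]
0.198 [227 230] [0.599 0.042 0.192] [87 53 30]
0.19 [228 233] [0.597 0.044 0.187] [86 53 32]
wrist tip region
245 [0.565 0.031 0.056] [0.565 0.035 0.055] [178 177 170]
251 [0.578 0.03  0.113] [0.578 0.033 0.112] [86 65 53]
257 [0.617 0.028 0.234] [0.617 0.03  0.233] [38 39 39]
263 [0.615 0.028 0.236] [0.615 0.03  0.236] [44 44 42]
269 [0.612 0.028 0.236] [0.612 0.03  0.236] [47 45 46]
275 [0.609 0.028 0.236] [0.609 0.03  0.236] [42 42 40]
281 [0.529 0.032 0.058] [0.53  0.036 0.059] [222 219 215]
287 [0.603 0.028 0.236] [0.604 0.03  0.239] [114 111 102]
293 [0.603 0.028 0.242] [0.605 0.03  0.247] [118 112 105]
299 [0.604 0.028 0.25 ] [0.605 0.03  0.253] [115 113 105]
[0.60257597 0.00234939 0.21685831] [0.61884196 0.05148071 0.25996368]
```

```bash
python3 - <<'E'
from h import *
w=grab('wrist'); d=w['depth']; v,u=np.mgrid[:480,:640]; s=w['s']; print(s['ee_pos'],s['gripper_width'],w['fx'],w['cx'],w['cy'])
P=np.stack([(u-w['cx'])/w['fx']*d,(v-w['cy'])/w['fy']*d,d],-1)@w['mount'][:3,:3].T+w['mount'][:3,3]
for c in(308,314,320,326,332):
    print(c,[(r,*(P[r,c]*1000).round().astype(int)) for r in range(272,312,5)])
E
```

```text
[0.59499918 0.02763332 0.21702022] 0.00041898410342582895 384.61914708149527 321.232683464009 238.62442495040636
308 [(272, np.int64(16), np.int64(-5), np.int64(-19)), (277, np.int64(-61), np.int64(-12), np.int64(159)), (282, np.int64(-66), np.int64(-12), np.int64(158)), (287, np.int64(9), np.int64(-5), np.int64(-20)), (292, np.int64(9), np.int64(-5), np.int64(-27)), (297, np.int64(9), np.int64(-5), np.int64(-32)), (302, np.int64(9), np.int64(-5), np.int64(-37)), (307, np.int64(9), np.int64(-5), np.int64(-40))]
314 [(272, np.int64(16), np.int64(-2), np.int64(-19)), (277, np.int64(-61), np.int64(-6), np.int64(158)), (282, np.int64(-66), np.int64(-6), np.int64(158)), (287, np.int64(9), np.int64(-2), np.int64(-21)), (292, np.int64(9), np.int64(-2), np.int64(-27)), (297, np.int64(9), np.int64(-2), np.int64(-32)), (302, np.int64(10), np.int64(-2), np.int64(-38)), (307, np.int64(9), np.int64(-2), np.int64(-41))]
320 [(272, np.int64(16), np.int64(0), np.int64(-20)), (277, np.int64(-61), np.int64(0), np.int64(159)), (282, np.int64(-66), np.int64(0), np.int64(158)), (287, np.int64(7), np.int6
[... 304 characters left out ...]
.int64(159)), (282, np.int64(-66), np.int64(5), np.int64(158)), (287, np.int64(9), np.int64(3), np.int64(-21)), (292, np.int64(9), np.int64(3), np.int64(-27)), (297, np.int64(9), np.int64(3), np.int64(-32)), (302, np.int64(10), np.int64(3), np.int64(-37)), (307, np.int64(9), np.int64(3), np.int64(-41))]
332 [(272, np.int64(16), np.int64(6), np.int64(-20)), (277, np.int64(-61), np.int64(11), np.int64(158)), (282, np.int64(-66), np.int64(11), np.int64(158)), (287, np.int64(9), np.int64(6), np.int64(-22)), (292, np.int64(9), np.int64(6), np.int64(-26)), (297, np.int64(9), np.int64(5), np.int64(-32)), (302, np.int64(9), np.int64(5), np.int64(-36)), (307, np.int64(9), np.int64(5), np.int64(-42))]
```

The wrist depth shows the visible fingertips end about 17 mm behind the reported TCP, not 11 mm ahead. That explains the skim over the tab: the tip was at 0.237 and the tab top is at 0.239. I'll correct by going about 28 mm lower.

```bash

python3 -m jog '[0,0,-0.25,0,0,0, 0,0,-0.5,0,0,0, 0.2,0,-0.5,0,0,0, 0.46,0,-0.5,0,0,0, 0.46,0,-0.5,0,0,0, 0.46,0,-0.2,0,0,0, 0.46,0,0.1,0,0,0, 0.46,0,0.25,0,0,0, 0.46,0,0.25,0,0,0, 0.46,0,0.25,0,0,0]'
python3 -m jog '[-0.08,0,0,0,0,0, -0.16,0,0,0,0,0, -0.24,0,0,0,0,0, -0.32,0,0,0,0,0, -0.38,0,0,0,0,0, -0.38,0,0,0,0,0]'
python3 a.py -2 .4745 .031 2>/dev/null| grep -E "shield"
```

```text
t: 16.2
ee_pos: [0.6521, 0.0259, 0.1881]
eef_rot: [[0.999, -0.034, -0.002], [-0.034, -0.999, 0.0], [-0.002, 0.0, -1.0]]
force: [-0.6, 0.4, 0.7]
gripper_width: 0.0002
finger_force: 0.0
t: 16.8
ee_pos: [0.6067, 0.0275, 0.1893]
eef_rot: [[0.999, -0.033, 0.001], [-0.033, -0.999, 0.0], [0.001, -0.0, -1.0]]
force: [2.0, 0.3, 0.9]
gripper_width: 0.0003
finger_force: 1.1
shield n 3684 dir 1.739 med 1.778
shield n 12277 dir 1.743 med 1.801
```

The shield follows now (1.74). I continue along the arc.

```bash

python3 -m jog '[-0.1,0,-0.04,0,0,0, -0.2,0,-0.08,0,0,0, -0.3,0,-0.12,0,0,0, -0.4,0,-0.13,0,0,0, -0.5,0,-0.12,0,0,0, -0.6,0,-0.11,0,0,0, -0.7,0,-0.09,0,0,0, -0.78,0,-0.07,0,0,0, -0.85,0,-0.05,0,0,0, -0.85,0,-0.05,0,0,0]'
python3 a.py -2 .4745 .031 2>/dev/null
```

```text
t: 17.9
ee_pos: [0.503, 0.0308, 0.1941]
eef_rot: [[0.999, -0.033, -0.003], [-0.033, -0.999, -0.0], [-0.003, 0.0, -1.0]]
force: [0.6, 0.1, 0.5]
gripper_width: 0.0009
finger_force: 0.0
side box ((479.125732421875, 31.178085327148438), (219.59133911132812, 179.6125030517578), 88.09754180908203)
ptr n 271 [0.03-0.155: dir 0.699 med 0.793] [0.04-0.1: dir 0.700 med 0.824] [0.1-0.15: dir 0.643 med 0.769] rmax 0.1481
shield n 85 dir 2.837 med 1.114
wrist box ((482.15185546875, 31.525230407714844), (215.2440185546875, 179.26393127441406), 87.65839385986328)
ptr n 1197 [0.03-0.155: dir 0.685 med 0.801] [0.04-0.1: dir 0.710 med 0.837] [0.1-0.15: dir 0.726 med 0.745] rmax 0.1463
shield n 41415 dir 1.078 med 1.127
```

```bash

python3 -m jog '[-0.07,0,0.035,0,0,0, -0.14,0,0.075,0,0,0, -0.21,0,0.12,0,0,0, -0.27,0,0.165,0,0,0, -0.31,0,0.2,0,0,0, -0.31,0,0.2,0,0,0]'
python3 a.py -2 .4745 .031 2>/dev/null
```

```text
t: 18.6
ee_pos: [0.466, 0.032, 0.1694]
eef_rot: [[0.999, -0.033, -0.004], [-0.033, -0.999, -0.0], [-0.004, 0.0, -1.0]]
force: [0.1, -0.1, 0.2]
gripper_width: -0.0
finger_force: 0.1
side box ((476.86944580078125, 30.95159149169922), (220.8833465576172, 176.0743408203125), 87.09013366699219)
ptr n 274 [0.03-0.155: dir 0.699 med 0.794] [0.04-0.1: dir 0.713 med 0.821] [0.1-0.15: dir 0.634 med 0.769] rmax 0.1482
shield n 1186 dir 0.793 med 0.859
wrist box ((480.69854736328125, 31.57189178466797), (215.41053771972656, 179.66160583496094), 87.90512084960938)
ptr n 3955 [0.03-0.155: dir 0.682 med 0.774] [0.04-0.1: dir 0.725 med 0.796] [0.1-0.15: dir 0.648 med 0.752] rmax 0.1465
shield n 55461 dir 0.795 med 0.835
```

```bash
cat > b.py <<'E'
from h import *
yaw=np.radians(-2); c=np.array([.4745,.031]); R=np.array([[np.cos(yaw),np.sin(yaw)],[-np.sin(yaw),np.cos(yaw)]])
for n in('side','wrist'):
    W=cloud(load(n)); b=(W[...,:2]-c)@R.T; x=b[...,0]-.085; y=b[...,1]; z=W[...,2]-.072
    def tab(name,ylo,yhi,al):
        X=-x*np.cos(al)+z*np.sin(al); N=x*np.sin(al)+z*np.cos(al)  # along, normal (up)
        out=[]
        for r in np.arange(.02,.155,.01):
            k=(y>ylo)&(y<yhi)&(abs(X-r)<.005)&(abs(N)<.02); q=N[k]*1000
            out.append((round(r*1000),k.sum(),*np.percentile(q,[10,50,90]).round(1)) if k.sum()>5 else (round(r*1000),0))
        print(n,name,*[' '.join(map(str,o))+' |' for o in out])
    tab('ptr',.096,.114,.71); tab('sh',.075,.088,.795)
    k=(y>.094)&(y<.116)&(z>.03)&(z<.12)&(x<-.03); print('y range',np.percentile(y[k],[2,50,98]).round(4))
E
python3 b.py
```

```text
side ptr 20 17 2.8 8.1 10.9 | 30 21 2.8 9.3 10.9 | 40 18 1.8 9.4 10.8 | 50 22 2.6 8.7 10.5 | 60 21 2.4 8.4 10.6 | 70 20 1.9 9.4 10.9 | 80 21 3.5 8.5 10.6 | 90 26 2.1 9.1 10.7 | 100 18 3.7 9.8 10.6 | 110 23 2.5 9.2 11.0 | 120 26 1.7 8.6 11.0 | 130 29 4.4 8.5 11.0 | 140 20 4.4 7.6 8.3 | 150 15 4.1 6.3 8.6 |
side sh 20 11 8.1 8.6 8.8 | 30 6 8.0 8.1 8.2 | 40 13 7.7 8.1 8.6 | 50 8 7.6 8.2 8.6 | 60 10 7.5 8.3 8.9 | 70 10 7.6 8.0 8.4 | 80 9 7.8 8.1 8.4 | 90 12 7.5 8.0 8.1 | 100 10 7.6 7.9 8.2 | 110 10 7.3 7.8 8.2 | 120 10 7.5 7.9 8.4 | 130 10 7.5 7.9 8.3 | 140 14 7.2 7.7 8.1 | 150 29 2.2 5.3 7.8 |
y range [0.0998 0.1068 0.1085]
wrist ptr 20 239 -0.2 6.6 7.6 | 30 255 -0.3 6.7 7.7 | 40 266 -0.2 6.8 7.7 | 50 279 -0.1 6.7 7.7 | 60 287 0.2 6.9 7.8 | 70 313 -0.0 6.8 8.0 | 80 326 0.3 6.8 7.8 | 90 340 0.4 6.9 7.9 | 100 358 0.5 6.8 7.9 | 110 379 0.0 7.0 8.0 | 120 408 0.2 7.0 8.1 | 130 412 1.2 5.3 7.8 | 140 363 2.0 4.8 5.7 | 150 83 0.8 4.2 5.6 |
wrist sh 20 233 4.1 5.1 5.7 | 30 252 4.1 4.9 5.8 | 40 257 3.8 4.9 5.7 | 50 272 3.8 4.9 5.8 | 60 290 3.7 4.9 5.7 | 70 310 3.7 4.8 5.6 | 80 335 3.7 4.8 5.6 | 90 351 3.6 4.7 5.6 | 100 384 3.5 4.6 5.5 | 110 404 3.5 4.5 5.5 | 120 427 3.5 4.5 5.3 | 130 463 3.6 4.5 5.4 | 140 488 3.9 4.7 5.5 | 150 186 -0.7 3.5 5.1 |
y range [0.1004 0.1028 0.1087]
```

The pointer is at 0.713 and the shield at 0.790, by the same method in both cameras. I'll make the remaining small push.

```bash

python3 -m jog '[-0.03,0,0.03,0,0,0, -0.06,0,0.066,0,0,0, -0.06,0,0.066,0,0,0, -0.06,0,0.066,0,0,0, -0.06,0,0.066,0,0,0]' | grep -E "pos|force"
sed -i 's/al):$/al):/; s/.795)/.713)/; s/,.71);/,.713);/' b.py
cat >> b.py <<'E'
    for nm,lo,hi,rl,rh in(('ptr',.0995,.1085,.02,.12),('shield',-.085,.088,.02,.14)):
        for al in [.72]*1:
            X=-x*np.cos(al)+z*np.sin(al); N=x*np.sin(al)+z*np.cos(al)
            g=np.arange(rl,rh+.001,.01); q=[np.percentile(N[(y>lo)&(y<hi)&(abs(X-r)<.005)&(abs(N)<.025)],90 if nm=='ptr' else 50) for r in g]
            p=np.polyfit(g,q,1); print(n,nm,'angle',round(al+p[0],4))
E
python3 a.py -2 .4745 .031 >/dev/null 2>&1; python3 b.py | grep angle
```

```text
ee_pos: [0.4603, 0.0323, 0.1621]
force: [-0.2, 0.1, -0.4]
finger_force: 0.0
side ptr angle 0.7117
side shield angle 0.7299
wrist ptr angle 0.7145
wrist shield angle 0.731
```

```bash

python3 -m jog '[-0.015,0,0.017,0,0,0, -0.015,0,0.017,0,0,0, -0.015,0,0.017,0,0,0, -0.015,0,0.017,0,0,0]' | grep -E "pos|force"
python3 a.py -2 .4745 .031 >/dev/null 2>&1; python3 b.py | grep angle
```

```text
ee_pos: [0.4592, 0.0324, 0.1604]
force: [1.6, 0.3, -0.0]
finger_force: 0.5
side ptr angle 0.7125
side shield angle 0.7219
wrist ptr angle 0.7138
wrist shield angle 0.7222
```

```bash

python3 -m jog '[-0.009,0,0.009,0,0,0, -0.009,0,0.009,0,0,0, -0.009,0,0.009,0,0,0, -0.009,0,0.009,0,0,0]' | grep -E "pos|force"
python3 a.py -2 .4745 .031 >/dev/null 2>&1; python3 b.py | grep angle
```

```text
ee_pos: [0.4582, 0.0324, 0.1593]
force: [1.8, 0.0, 0.4]
finger_force: 0.9
side ptr angle 0.7098
side shield angle 0.7132
wrist ptr angle 0.7146
wrist shield angle 0.7135
```

In line now (0.713 against 0.712). I retreat along the face normal and check everything.

```bash

python3 -m jog '[0.05,0,-0.06,0,0,0, 0.15,0,-0.2,0,0,0, 0.3,0,-0.5,0,0,0, 0.3,0,-0.9,0,0,0, 0.3,0,-1,0,0,0, 0.3,0,-1,0,0,0, 0.3,0,-1,0,0,0]' | grep -E "pos|force"
python3 a.py -2 .4745 .031 >/dev/null 2>&1; python3 b.py | grep angle
python3 - <<'E'
from h import *
g=load('side'); t=grab('top'); W=cloud(t); print(env.state()['t'],env.state()['force'])
for n,(x,y,z) in dict(bottle=(.448,-.376,.09),jar=(.453,-.267,.06)).items():
    m=(np.hypot(W[...,0]-x,W[...,1]-y)<.04)&(W[...,2]>z)&(W[...,2]<.12); p=W[m]; print(n,len(p),((p.min(0)+p.max(0))/2).round(3),p[:,2].max().round(3))
cv2.imwrite('pics/v10.png',np.hstack([cv2.resize(g['image'][130:480,130:480],(400,400)),cv2.resize(t['image'][90:290,110:450],(400,400))])[...,::-1])
E
```

```text
ee_pos: [0.4927, 0.0311, 0.2784]
force: [-0.0, -0.8, -0.7]
finger_force: 0.0
side ptr angle 0.7135
side shield angle 0.7124
wrist ptr angle 0.715
wrist shield angle 0.7131
21.15 [ 0.53982943 -0.34338806 -0.92868038]
bottle 50 [ 0.446 -0.378  0.1  ] 0.108
jar 248 [ 0.452 -0.267  0.071] 0.079
```

View pics/v10.png

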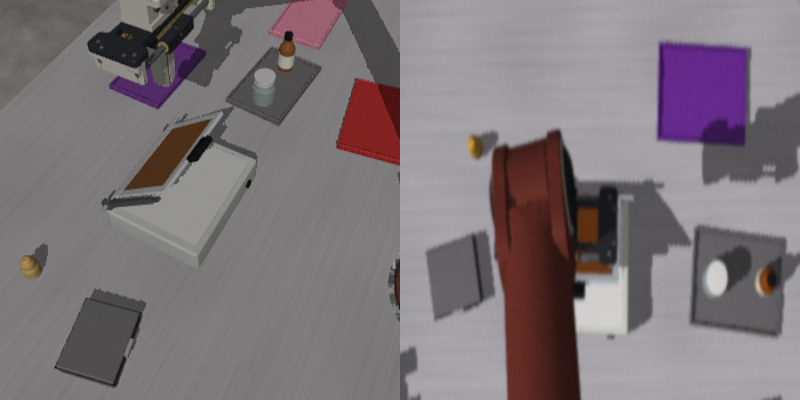

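The final views show the shield in line with the pointer (left part, pointer at (130,203)), the bottle upright in the tray (287,50), and the jar, slide box and objective where they were. The gripper is clear of everything, so I hand in.

```bash
python3 -c "
from station import env
print(env.sign_off())"
```

```text
the job is handed in; nothing more can be done
None
```

The job is handed in: the bottle stands upright in the free part of the tray, and the shield is folded to about 0.713 rad, matching the pointer's measured 0.714; the pointer, jar, slide box and objective look undisturbed.

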